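# Pack the small-job kit tray

## Task

Pack the kit tray for a small job from the three pairs of things lying on the bench to the left of it (not from the stuff at the far end): the smaller battery pack, the shorter spruce offcut and the smaller roll of tape each go, upright as they lie now, flat down into the recess of the tray that is cut to their outline. Leave the bigger twin of each where it is on the bench, undisturbed.

Things in the scene. Friction and masses are not known exactly. Their poses are not given: they have to be found in the camera images.
- battery_s: the smaller of the two dark cordless-tool battery packs, 53 x 60 mm in plan, 68 mm high (body 50 x 60 mm up to 62 mm, two low rails on top), 0.22 kg. Loose, upright on the bench. Origin: middle of its underside; x across its short side (50 mm, grip there), y along the 60 mm side, z up
- battery_l: the larger battery pack, a look-alike that stays: 73 x 78 mm in plan, 66 mm high. Origin: middle of its underside
- block_short: the shorter of the two square-section spruce offcuts beside the tray (others lie at the far end of the bench, not meant), 45 x 111 mm in plan, 45 mm high, 0.1 kg. Loose, lying on the bench. Origin: middle of its underside; x across it (45 mm, grip there), y along its length, z up
- block_long: the longer spruce offcut, a look-alike that stays: same 45 x 45 mm section, 141 mm long (along its y). Origin: middle of its underside
- tape_s: the smaller of the two rolls of tape beside the tray (a thick grey roll at the far end is not meant), lying flat: about 52 mm outside diameter, 19 mm high, 0.05 kg. Loose. Grip it across its outside, the hole in it is closed to fingers. Origin: middle of its underside, z up
- tape_l: the larger roll of tape, a look-alike that stays: about 103 mm outside diameter, 25 mm high, lying flat. Origin: middle of its underside
- kit_tray: shallow steel tray, 157 x 290 mm (its x and y), rim 12 mm high, fixed to the bench, with a low pull handle on each short end; it holds the three grey inserts side by side along its y, in any order. Origin: middle of its underside
- recess_battery: grey insert, 145 x 92 x 12 mm, fixed in the tray, with a nearly square recess, 76 mm (along its x) by 69 mm (y), black floor, for the smaller battery (long side along x). Origin: middle of the insert's underside, 4 mm over the bench, below the recess centre; recess floor 6 mm and top 12 mm above the origin: the recess is 6 mm deep, hold things by what stays above it
- recess_block: grey insert like the others, with a long rectangular recess of 127 mm (along its x) by 61 mm (along its y), black floor, for the shorter offcut (its length along the insert's x). Origin: middle of the insert's underside, straight below the recess centre; recess floor 6 mm and top 12 mm above the origin
- recess_tape: grey insert like the others, with a round recess of 69 mm diameter, black floor, for the smaller roll of tape. Origin: middle of the insert's underside, straight below the recess centre; recess floor 6 mm and top 12 mm above the origin
There are look-alikes about, which are no part of the job. Leave any blue look-alike of the block_short alone.

How it is judged:
At the end, for the whole second after the job is handed in: The smaller battery, shorter offcut and smaller tape roll rest flat in their own recesses (within 15 mm of the recess centre, underside within 3.5 mm of its floor, tilt under 0.08 rad), at rest; each bigger twin is within 20 mm of its start (horizontal distance between battery_s and recess_battery below 0.015 m and z of battery_s in the frame of recess_battery below 0.0095 m and angle between each of battery_s, block_short, tape_s's own z axis and vertical below 0.08 rad and linear speed of each of battery_s, block_short, tape_s below 0.02 m/s and horizontal distance between block_short and recess_block below 0.015 m and z of block_short in the frame of recess_block below 0.0095 m and horizontal distance between tape_s and recess_tape below 0.015 m and z of tape_s in the frame of recess_tape below 0.0095 m and distance of each of battery_l, block_long, tape_l from where it was at the start of the episode below 0.02 m); the robot touches nothing.
It fails at once if a look-alike that stays is displaced by more than 20 mm (distance of any of battery_l, block_long, tape_l from where it was at the start of the episode above 0.02 m).
It also fails if it takes over 86 s, if anything falls off the work surface, if the arm or the gripper's body presses on something with over 40 N, if the wrist force passes 120 N, or if a joint passes its speed limit or range.

## Robot

A 6-joint arm with a two-finger parallel gripper is mounted at the origin on the work surface; the furniture and walls round the work are solid. World frame = base frame: x ahead of the robot, y to its left, z up, the work surface at z = 0. Lengths are in m, angles in rad, forces in N, time in s.
With the tool pointing down it reaches from about 0.35 to 0.975 m from the base axis. Payload 4.9 kg.
Tool frame: the origin (TCP) lies midway between the tips of the shut fingers; the grasp point (between the pads) lies 19 mm behind it; z points along the fingers, y is the line along which they close (so a half turn about z gives the same grasp; the last joint's range is limited). The gripper opens to 85 mm and grips with 20 to 120 N. Pads are 22 mm wide; open, the fingers measure 114 mm over their backs; the gripper's body (76 mm by 85 mm) begins 54 mm behind the grasp point. The pads swing forward as they close: fully open they stand 13 mm farther back than shut.
Start: joints at [-1.313, 0.053, 1.613, -0, 1.476, -0.119], TCP at [0.23, -0.581, 0.231] pointing down, gripper open.
Joint ranges: [-3.01, 3.01], [-1.01, 2.22], [0.06, 2.58], [-1.02, 4.17], [0.09, 2.62], [-3.14, 3.14]. Speed limits (rad/s): [2.57, 2.57, 3.14, 3.14, 3.14, 3.14].

## Interface

Orientations are given as a unit quaternion [w, x, y, z].
In Python, from plant import manip gives the robot as it stands.
- The arm moves only by the tool move_arm, never from a script. Its argument "increments" is one flat list of numbers, 5 for each row, row after row: the shift along the tool's x, y, z in mm, then the turn about the tool's z in rad, then the opening, from 0 (shut) to 1 (fully open). In form: [tx, ty, tz, spin, jaw, tx, ty, tz, spin, jaw, ...]. A call has 1 to 8 rows; each row shifts and turns the commanded pose from where the row before left it, along the tool's axes as they then stand; what a row does not reach is not made up. A row lasts 1/12 s, in which the tool goes at most 41.7 mm and 7.16 degrees, less where a joint would pass 70% of its speed; a pose out of reach is approached as far as the arm can. A call with a gripper value outside its range is refused whole. The fingers move at their own pace and stop on an object; the grip force is fixed at half the most. Time passes only in rows, so rows that do not move let the fingers close. It gives the time, the measured TCP pose, the force, the opening and the grip force at its end, in the units of the state.
- manip.state(): the state, without advancing time (a new reading comes with each control period).
- manip.grab_frame(name): name is "side" or "top"; returns a dict with "image" (384x512x3 uint8, blue, green, red), "fov_y" (degrees; the focal length in pixels is half the picture's height over the tangent of half this angle, whatever the lens; pixels are square), "cx", "cy" (the principal point, pixels), "k1" (the pictures are not rectified: a ray, as slopes to the right and down, at radius r is drawn at 1 + k1 r^2 times it, then the intrinsics apply), "eye" and "rotation" of the camera in the world. Camera axes: x right, y down, z forward; pixel columns grow to the right and rows downward; lengths in m; the calibration is good to about 2 mm. A picture is of the moment at which its call begins. There is no depth.
- manip.job_done(): hands the job in; it is judged then, once.
The state is a dict: "time": time; "joint_pos": joint angles; "joint_vel": joint speeds; "joint_efforts": joint torques, N m; "tool_pos": TCP position; "tool_rot": TCP orientation; "contact_force": force on the tool from outside, world axes, zero at the start; "ft_torque": the same for the moment, N m; "gripper_width": opening from 0.0 (shut) to 1.0 (fully open); "grasp_force": force on a finger pad.
Only numpy, scipy, OpenCV 4.12 (cv2) and the standard library are available. Lean on these libraries where they do the work, as an engineer would, in place of code of your own. Each camera call takes 0.05 s, during which the arm holds its last target. There are 200 camera calls.

## Working session

There is one attempt and no reset: what is moved stays moved. The work goes in short steps, Python scripts to look and compute and a tool call to move; the robot and the scene stay as the last step left them, time stands still between calls to the robot, and variables do not carry over. Pictures are saved under pics/ and viewed, at most 14 in all, crops included, and the job is handed in when it is done.

Besides the shell and the picture viewer there is one more tool, called after "Request:" as name(argument=value, ...), one argument or row to a line, values as JSON. move_arm: Moves the arm, as the interface text tells. Its arguments: {"type":"object","properties":{"increments":{"type":"array"}},"required":["increments"]}

```bash
mkdir -p pics; cat > h.py <<'E'
import numpy as np, cv2
from plant import manip
def grab(n,save=None):
    f=manip.grab_frame(n)
    if save: cv2.imwrite('pics/'+save,f['image'])
    return f
def rays(f,px):
    px=np.atleast_2d(np.array(px,float)); h=f['image'].shape[0]
    F=h/2/np.tan(np.radians(f['fov_y'])/2)
    K=np.array([[F,0,f['cx']],[0,F,f['cy']],[0,0,1]])
    d=(px-[f['cx'],f['cy']])/F; u=d.copy()
    for _ in range(30): u=d/(1+f['k1']*(u**2).sum(1,keepdims=True))
    v=np.c_[u,np.ones(len(u))]@np.array(f['rotation']).T
    return np.array(f['eye']),v
def plane(f,px,z):
    e,v=rays(f,px); return e+v*((z-e[2])/v[:,2])[:,None]
E
python3 - <<'E'
from h import *
for n in('top','side'):
    f=grab(n,n+'0.png'); print(n,f['fov_y'],f['cx'],f['cy'],f['k1'],f['eye'],np.round(f['rotation'],3).tolist())
print(manip.state())
E
```

```text
top 43.56980478599413 261.6676867082498 191.9112112836233 -0.1814742531692488 [0.2631083  0.00183802 1.506837  ] [-0.051, 0.712, -0.699, 0.04]
side 56.54466187382204 250.99771327962247 190.72555741349854 -0.042335844833005634 [-0.04429447  0.81355329  0.45362992] [0.159, -0.23, 0.806, -0.521]
{'time': 0.1, 'joint_pos': array([-1.31298472e+00,  5.32969455e-02,  1.61417381e+00, -1.59293930e-05,
        1.47601191e+00, -1.18997921e-01]), 'joint_vel': array([-0.00108591, -0.00186515, -0.00106439, -0.0022788 ,  0.00033233,
       -0.00074088]), 'joint_efforts': array([-9.15041292e-04, -3.94902027e+01, -3.71363461e+01, -1.11419702e-04,
        3.91552399e-03, -8.41765143e-06]), 'tool_pos': array([ 0.2298222 , -0.58059346,  0.23017195]), 'tool_rot': array([-9.42181644e-04,  9.82303679e-01,  1.87292790e-01, -7.34464264e-05]), 'contact_force': array([-0.18783798,  0.78545982, -0.04016593]), 'ft_torque': array([-0.0478945 ,  0.02377131,  0.00025412]), 'grasp_force': 0.0, 'gripper_width': 0.9997615079036408}
```

View pics/top0.png

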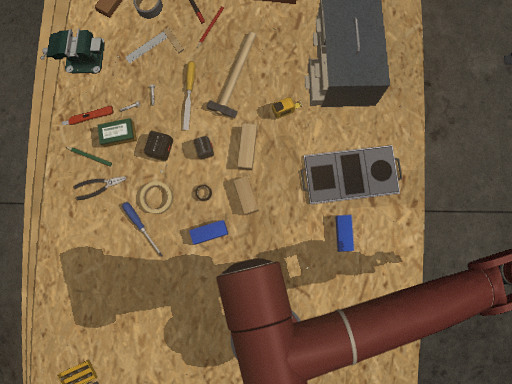

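View pics/side0.png

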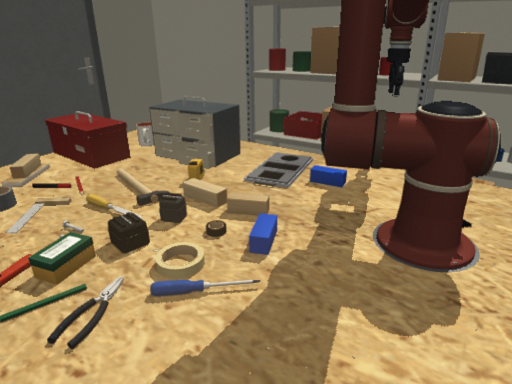

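The top view shows battery_s at about (204,147), block_short (242,195), tape_s (203,192). The tray recesses are battery (322,177), block (351,173) and tape (381,170). The rotation is a quaternion, so I'll fix the helper.

```bash
sed -i "s/np.array(f\['rotation'\]).T/Rot.from_quat(np.roll(f['rotation'],-1)).as_matrix().T/; 1i from scipy.spatial.transform import Rotation as Rot" h.py
python3 - <<'E'
from h import *
f=grab('top'); im=f['image']
pts=dict(bat=(204,147),blk=(242,195),tape=(203,192),rb=(322,177),rk=(351,173),rt=(381,170),batl=(158,146),bkl=(246,146))
for k,p in pts.items(): print(k,plane(f,p,0.02)[0].round(3))
c=im[110:260,140:410]; cv2.imwrite('pics/crop.png',cv2.resize(c[:, :],None,fx=2.96,fy=2.96,interpolation=cv2.INTER_CUBIC))
s=cv2.imread('pics/side0.png')[140:280,90:360]; cv2.imwrite('pics/crops.png',cv2.resize(s,None,fx=2.96,fy=2.96,interpolation=cv2.INTER_CUBIC))
E
```

```text
bat [0.596 0.213 0.02 ]
blk [0.445 0.088 0.02 ]
tape [0.452 0.211 0.02 ]
rb [ 0.506 -0.161  0.02 ]
rk [ 0.52  -0.253  0.02 ]
rt [ 0.532 -0.349  0.02 ]
batl [0.598 0.362 0.02 ]
bkl [0.601 0.079 0.02 ]
```

View pics/crop.png

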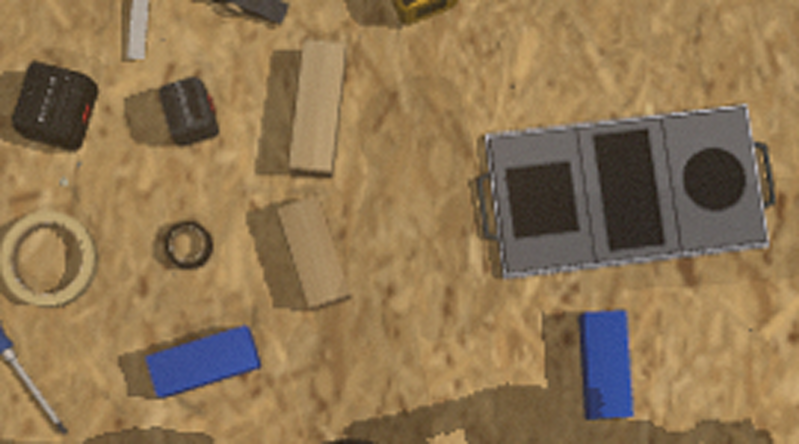

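View pics/crops.png

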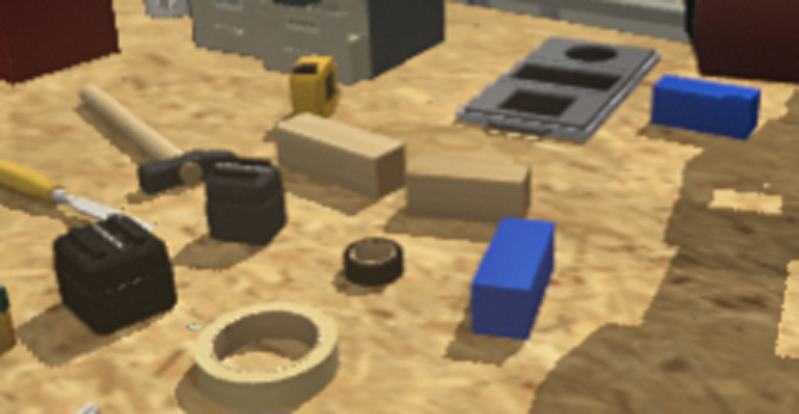

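The crops show each object clearly. Next: masks for the dark items and the recesses, and a zoom on the block.

```bash
cat > m.py <<'E'
from h import *
def dark(f,box,z,thr=75,sat=None):
    x0,y0,x1,y1=box; g=cv2.cvtColor(f['image'],cv2.COLOR_BGR2GRAY)[y0:y1,x0:x1]
    s=4; g=cv2.resize(g,None,fx=s,fy=s,interpolation=cv2.INTER_CUBIC)
    cs,_=cv2.findContours((g<thr).astype(np.uint8),cv2.RETR_EXTERNAL,cv2.CHAIN_APPROX_NONE)
    c=max(cs,key=cv2.contourArea)[:,0,:]
    P=plane(f,(c+.5)/s-.5+[x0,y0],z)[:,:2]
    r=cv2.minAreaRect((P*1000).astype(np.float32)); return P,r
E
python3 - <<'E'
from m import *
f=grab('top')
for n,b,z in(('bat',(190,130,218,162),.062),('tape',(192,180,216,206),.019),('rb',(308,160,338,194),.016),('rk',(338,150,368,198),.016),('rt',(368,156,396,186),.016)):
    for t in (55,70,85): print(n,t,dark(f,b,z,t)[1])
im=f['image']; c=im[130:215,185:265]; g=cv2.resize(c,None,fx=7,fy=7,interpolation=cv2.INTER_CUBIC); g=cv2.convertScaleAbs(g,alpha=1.6,beta=-40)
cv2.imwrite('pics/z.png',g)
E
```

```text
bat 55 ((560.6767578125, 201.0363006591797), (12.735998153686523, 45.84661865234375), 15.370560646057129)
bat 70 ((586.271728515625, 209.05801391601562), (68.10820007324219, 51.31085205078125), 18.5166072845459)
bat 85 ((585.8280639648438, 210.37608337402344), (71.38655853271484, 57.871334075927734), 10.908748626708984)
tape 55 ((446.0548095703125, 210.81488037109375), (49.46897506713867, 37.63780212402344), 89.782958984375)
tape 70 ((450.9458923339844, 211.3414306640625), (51.85550308227539, 48.928428649902344), 54.13810348510742)
tape 85 ((450.35430908203125, 212.99661254882812), (51.49822998046875, 56.56538009643555), 13.784249305725098)
rb 55 ((506.3592224121094, -164.08023071289062), (73.5162582397461, 67.9913558959961), 7.992259502410889)
rb 70 ((506.4201965332031, -163.695068359375), (76.2559585571289, 70.5184326171875), 8.137805938720703)
rb 85 ((506.40716552734375, -163.83819580078125), (79.25504302978516, 72.35133361816406), 8.393511772155762)
rk 55 ((519.0585327148438, -256.8803405761719), (124.97557067871094, 59.40319061279297), 8.071696281433105)
rk 70 ((519.1009521484375, -256.8948974609375), (127.06688690185547, 61.55665969848633), 7.88549280166626)
rk 85 ((519.111328125, -256.9345397949219), (129.75155639648438, 64.65328979492188), 7.837275981903076)
rt 55 ((532.2875366210938, -349.8865966796875), (65.36673736572266, 66.49052429199219), 27.044681549072266)
rt 70 ((532.3751220703125, -350.17901611328125), (67.69051361083984, 67.98408508300781), 1.0926790237426758)
rt 85 ((531.9635009765625, -350.20953369140625), (70.10203552246094, 69.66386413574219), 1.2933059930801392)
```

View pics/z.png

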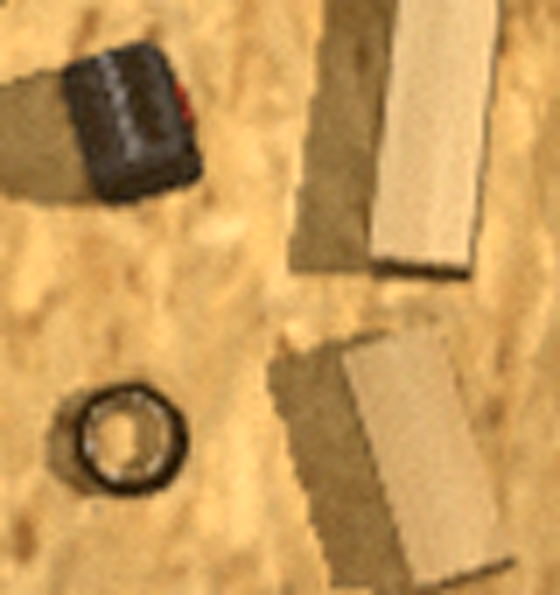

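The zoom (7x, offset 185,130) shows the block top's left edge running (343,350)–(413,590). The battery's far-left top corner is at (62,68), its left edge goes to (105,203) and its far edge to (150,40). The tape circle is centred at (131,437).

```bash
python3 - <<'E'
from m import *
f=grab('top')
Z=lambda p:(np.array(p)+.5)/7-.5+[185,130]
def pr(n,ps,z):
    P=plane(f,[Z(p) for p in ps],z)[:,:2]; print(n,P.round(4).tolist(),'len',np.round(np.linalg.norm(np.diff(P,axis=0),axis=1),4),'ang',[round(np.degrees(np.arctan2(d[1],d[0])),1) for d in np.diff(P,axis=0)])
    return P
B=pr('blk',[(413,590),(343,350),(440,318)],.045)
d=B[1]-B[0]; d/=np.linalg.norm(d); print('c', (B[0]+B[1])/2+.0225*np.array([d[1],-d[0]]), 'yaw y',np.degrees(np.arctan2(d[1],d[0])))
pr('bat',[(105,203),(62,68),(150,40)],.062)
pr('tape',[(131,437)],.012); pr('tapeLR',[(76,437),(189,437)],.015);pr('tapeTB',[(131,381),(131,496)],.015)
pr('blong',[(372,262),(395,0),(500,0),(470,270)],.045)
g=grab('side'); im=g['image'][150:250,160:290]
cv2.imwrite('pics/zs.png',cv2.convertScaleAbs(cv2.resize(im,None,fx=6,fy=6,interpolation=cv2.INTER_CUBIC),alpha=1.6,beta=-30))
E
```

```text
blk [[0.3838, 0.0806], [0.4892, 0.114], [0.5041, 0.0716]] len [0.1106 0.045 ] ang [np.float64(17.6), np.float64(-70.6)]
c [0.44325769 0.07586132] yaw y 17.576813578431523
bat [[0.5503, 0.2195], [0.611, 0.2411], [0.6242, 0.2023]] len [0.0645 0.041 ] ang [np.float64(19.6), np.float64(-71.3)]
tape [[0.4531, 0.2112]] len [] ang []
tapeLR [[0.4523, 0.2357], [0.4532, 0.1846]] len [0.0512] ang [np.float64(-89.0)]
tapeTB [[0.4782, 0.2117], [0.4261, 0.2099]] len [0.0521] ang [np.float64(-178.0)]
blong [[0.5287, 0.1022], [0.6482, 0.0952], [0.6488, 0.0481], [0.5258, 0.0588]] len [0.1196 0.047  0.1234] ang [np.float64(-3.4), np.float64(-89.2), np.float64(175.0)]
```

View pics/zs.png

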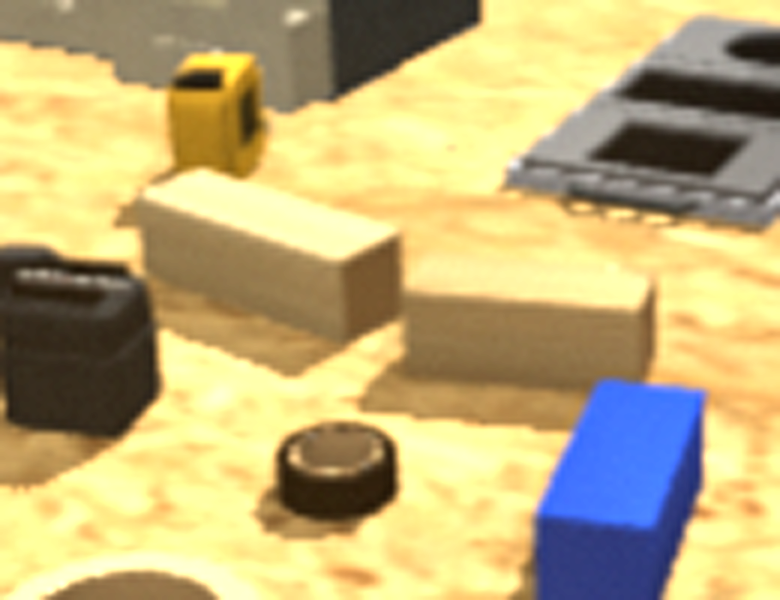

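The side view agrees. The battery's bottom corners are at about (5,422), (122,435) and (158,388) in the 6x crop. I'll cross-check the battery and the block there.

```bash
python3 - <<'E'
from m import *
g=grab('side')
Z=lambda p:(np.array(p)+.5)/6-.5+[160,150]
for n,ps,z in(('bat',[(8,425),(122,435),(158,388)],.002),('blk',[(405,375),(640,388),(655,350)],0),('blktop',[(405,290),(640,305),(655,283)],.045),('tapetop',[(285,448),(397,448)],.019)):
    P=plane(g,[Z(p) for p in ps],z)[:,:2]; print(n,P.round(4).tolist(),np.linalg.norm(np.diff(P,axis=0),axis=1).round(4))
a=np.radians(19.6);u=np.array([np.cos(a),np.sin(a)]);v=np.array([u[1],-u[0]]);c=np.array([.591,.2075])
print('bat pred',[(c+s*30*u/1e3+t*25*v/1e3).round(4).tolist() for s,t in((1,-1),(-1,-1),(-1,1),(1,1))])
a=np.radians(17.6);u=np.array([np.cos(a),np.sin(a)]);v=np.array([u[1],-u[0]]);c=np.array([.4433,.0759])
print('blk pred',[(c+s*55.5*u/1e3+t*22.5*v/1e3).round(4).tolist() for s,t in((1,-1),(-1,-1),(-1,1),(1,1))])
E
```

```text
bat [[0.6098, 0.2438], [0.5598, 0.2244], [0.5761, 0.1828]] [0.0537 0.0447]
blk [[0.4888, 0.1116], [0.3892, 0.0676], [0.4024, 0.0309]] [0.1089 0.039 ]
blktop [[0.485, 0.1136], [0.3858, 0.0736], [0.3915, 0.0502]] [0.107  0.0241]
tapetop [[0.4708, 0.22], [0.4307, 0.1961]] [0.0466]
bat pred [[0.6109, 0.2411], [0.5544, 0.221], [0.5711, 0.1739], [0.6276, 0.194]]
blk pred [[0.4894, 0.1141], [0.3836, 0.0806], [0.3972, 0.0377], [0.503, 0.0712]]
```

The two views agree to a few mm. Targets: battery (0.592, 0.210, yaw 20°), block (0.443, 0.076, yaw 18°), tape (0.453, 0.211), and tray yaw 8°. Next, a helper that works out the move numbers.

```bash
cat > d.py <<'E'
import sys,math
from h import *
def go(x,y,z,yaw):
    s=manip.state(); p=s['tool_pos']; R=Rot.from_quat(np.roll(s['tool_rot'],-1)).as_matrix()
    d=R.T@(np.array([x,y,z])-p)*1000; cur=math.atan2(R[1,0],R[0,0])
    print('t',round(s['time'],2),'pos',p.round(4),'yaw',round(math.degrees(cur),1),'tilt',round(R[2,2],4),'d mm',d.round(1),'n',round(np.linalg.norm(d)/40,1),'spin',round(cur-math.radians(yaw),3),'jaw',round(s['gripper_width'],2),'F',s['contact_force'].round(1))
if __name__=='__main__': go(*map(float,sys.argv[1:]))
E
python3 d.py .592 .210 .2 20
```

```text
t 0.35 pos [ 0.2299 -0.581   0.231 ] yaw 21.6 tilt -1.0 d mm [ 627.7 -602.3   31.3] n 21.8 spin 0.028 jaw 1.0 F [0.3 0.4 0.8]
```

Request:
move_arm(
  increments=[26, -25, 1, 0.028, 1, 26, -25, 1, 0, 1, 26, -25, 1, 0, 1, 26, -25, 1, 0, 1, 26, -25, 1, 0, 1, 26, -25, 1, 0, 1, 26, -25, 1, 0, 1, 26, -25, 1, 0, 1],
)

```text
time: 1.02
tool_pos: [0.3566, -0.3201, 0.2234]
tool_rot: [0.0, 0.985, 0.173, 0.0]
contact_force: [0.4, 0.2, -0.0]
gripper_width: 1.002
grasp_force: 0.0
```

Request:
move_arm(
  increments=[26, -25, 1, 0, 1, 26, -25, 1, 0, 1, 26, -25, 1, 0, 1, 26, -25, 1, 0, 1, 26, -25, 1, 0, 1, 26, -25, 1, 0, 1, 26, -25, 1, 0, 1, 26, -25, 1, 0, 1],
)

```text
time: 1.68
tool_pos: [0.4838, -0.0608, 0.2156]
tool_rot: [0.0, 0.985, 0.174, 0.0]
contact_force: [1.1, -0.3, -0.2]
gripper_width: 0.999
grasp_force: 0.0
```

```bash
python3 d.py .592 .210 .1 20
```

```text
t 1.68 pos [ 0.4838 -0.0608  0.2156] yaw 20.0 tilt -1.0 d mm [ 194.2 -217.6  115.6] n 7.8 spin -0.0 jaw 1.0 F [ 1.1 -0.3 -0.2]
```

Request:
move_arm(
  increments=[24, -27, 10, 0, 1, 24, -27, 10, 0, 1, 24, -27, 10, 0, 1, 24, -27, 10, 0, 1, 24, -27, 10, 0, 1, 24, -27, 10, 0, 1, 25, -28, 10, 0, 1, 25, -28, 10, 0, 1],
)

```text
time: 2.35
tool_pos: [0.5915, 0.2105, 0.1348]
tool_rot: [0.0, 0.985, 0.174, 0.0]
contact_force: [0.8, 0.4, 1.0]
gripper_width: 1.001
grasp_force: 0.0
```

```bash
python3 d.py .592 .210 .025 20; python3 - <<'E'
from h import *
a=grab('side')['image'][60:280,90:340]; b=grab('top')['image'][90:230,150:330]
cv2.imwrite('pics/chk1.png',np.hstack([cv2.resize(a,(400,352)),cv2.resize(b,(400,352))]))
E
```

```text
t 2.35 pos [0.5915 0.2105 0.1348] yaw 20.0 tilt -1.0 d mm [  0.3   0.6 109.8] n 2.7 spin -0.0 jaw 1.0 F [0.8 0.4 1. ]
```

View pics/chk1.png

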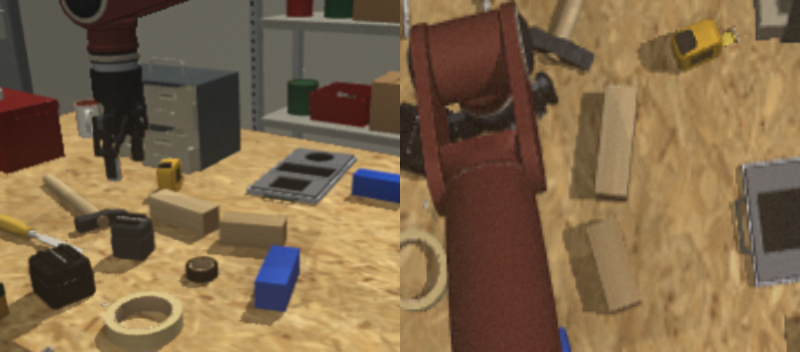

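```bash
python3 - <<'E'
from h import *
f=grab('side'); R=Rot.from_quat(np.roll(f['rotation'],-1)).as_matrix(); F=192/np.tan(np.radians(f['fov_y'])/2)
v=np.array([.342,-.94,0])
for P in (np.array([.592,.21,.148])-.05*v,np.array([.592,.21,.148])+.05*v,np.array([.592,.21,.062])):
    c=R.T@(P-f['eye']); u=c[:2]/c[2]; u=u*(1+f['k1']*(u@u)); px=u*F+[f['cx'],f['cy']]; print(px, (px-[90,60])*1.6)
E
```

```text
[160.09151831 172.98097959] [112.1464293  180.76956735]
[176.67828527 159.60695629] [138.68525644 159.37113007]
[172.36034731 196.73153961] [131.77655569 218.77046338]
```

Projected fingertip (112,181) and battery top (132,219) match the picture, so I descend and grip.

Request:
move_arm(
  increments=[0, 0, 25, 0, 1, 0, 0, 25, 0, 1, 0, 0, 25, 0, 1, 0, 0, 20, 0, 1, 0, 0, 15, 0, 1, 0, 0, 0, 0, 0.5, 0, 0, 0, 0, 0.4, 0, 0, 0, 0, 0.3],
)

```text
time: 3.17
tool_pos: [0.5921, 0.2087, 0.0272]
tool_rot: [-0.0, 0.985, 0.173, 0.001]
contact_force: [-0.9, 2.0, 1.0]
gripper_width: 0.604
grasp_force: 1.0
```

Request:
move_arm(
  increments=[0, 0, 0, 0, 0, 0, 0, 0, 0, 0, 0, 0, 0, 0, 0, 0, 0, 0, 0, 0, 0, 0, 0, 0, 0],
)

```text
time: 3.58
tool_pos: [0.5929, 0.2088, 0.0279]
tool_rot: [0.0, 0.985, 0.174, 0.002]
contact_force: [0.0, -0.2, 6.8]
gripper_width: 0.556
grasp_force: 64.3
```

Request:
move_arm(
  increments=[0, 0, -20, 0, 0, 0, 0, -30, 0, 0, 0, 0, -30, 0, 0, 0, 0, -30, 0, 0, 0, 0, -20, 0, 0],
)

```text
time: 4.0
tool_pos: [0.5919, 0.2087, 0.1585]
tool_rot: [0.0, 0.985, 0.174, 0.002]
contact_force: [0.2, 0.3, -1.8]
gripper_width: 0.557
grasp_force: 63.2
```

```bash
python3 d.py .5064 -.1638 .15 8; python3 - <<'E'
from h import *
a=grab('side')['image'][60:280,90:340]
cv2.imwrite('pics/chk2.png',cv2.resize(a,(600,528)))
E
```

```text
t 4.0 pos [0.5919 0.2087 0.1585] yaw 20.0 tilt -1.0 d mm [-207.7  320.8    8. ] n 9.6 spin 0.209 jaw 0.56 F [ 0.2  0.3 -1.8]
```

View pics/chk2.png

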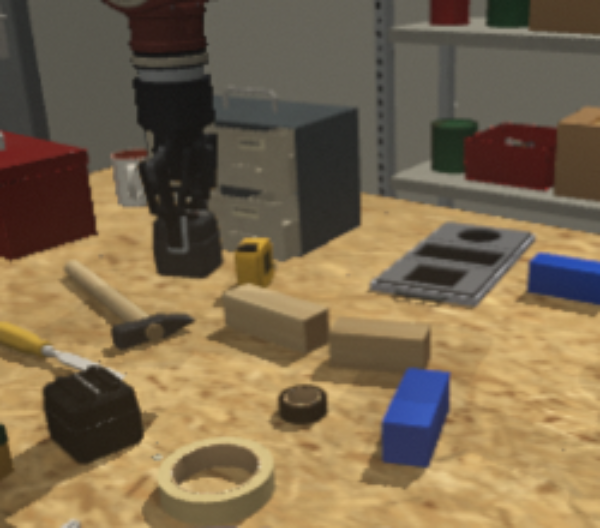

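Battery is held upright. Next, carry it over to the tray.

Request:
move_arm(
  increments=[-15, 23, 0, 0, 0, -15, 23, 0, 0, 0, -15, 23, 0, 0, 0, -15, 23, 0, 0, 0, -15, 23, 0, 0, 0, -15, 23, 0, 0, 0, -15, 23, 0, 0, 0, -15, 23, 0, 0, 0],
)

```text
time: 4.72
tool_pos: [0.5399, -0.0065, 0.1537]
tool_rot: [-0.0, 0.985, 0.174, -0.001]
contact_force: [0.7, -0.4, -2.4]
gripper_width: 0.558
grasp_force: 63.2
```

Request:
move_arm(
  increments=[-15, 23, 0, 0, 0, -15, 23, 0, 0, 0, -15, 23, 0, 0, 0, -15, 23, 0, 0, 0, -15, 23, 10, 0, 0, -13, 22, 20, 0, 0, 0, 0, 10, 0.1, 0, 0, 0, 10, 0.11, 0],
)

```text
time: 5.38
tool_pos: [0.5036, -0.1651, 0.1027]
tool_rot: [-0.001, 0.998, 0.066, -0.001]
contact_force: [0.1, 0.4, -3.2]
gripper_width: 0.559
grasp_force: 63.3
```

```bash
python3 d.py .5064 -.1638 .039 8
```

```text
t 5.38 pos [ 0.5036 -0.1651  0.1027] yaw 7.5 tilt -1.0 d mm [ 3.1 -0.9 63.7] n 1.6 spin -0.009 jaw 0.56 F [ 0.1  0.4 -3.2]
```

Request:
move_arm(
  increments=[3, -1, 15, 0, 0, 0, 0, 15, 0, 0, 0, 0, 15, 0, 0, 0, 0, 10, 0, 0, 0, 0, 5, 0, 0, 0, 0, 3, 0, 0, 0, 0, 0, 0, 0],
)

```text
time: 5.97
tool_pos: [0.5078, -0.1626, 0.0417]
tool_rot: [-0.0, 0.998, 0.069, -0.0]
contact_force: [-0.6, 0.6, -1.9]
gripper_width: 0.559
grasp_force: 63.2
```

```bash
python3 d.py .5064 -.1638 .038 8; python3 - <<'E'
from h import *
a=grab('side')['image'][100:220,220:360]
cv2.imwrite('pics/chk3.png',cv2.resize(a,(700,600),interpolation=cv2.INTER_CUBIC))
E
```

```text
t 5.97 pos [ 0.5078 -0.1626  0.0417] yaw 8.0 tilt -1.0 d mm [-1.6  1.   3.7] n 0.1 spin -0.001 jaw 0.56 F [-0.6  0.6 -1.9]
```

View pics/chk3.png

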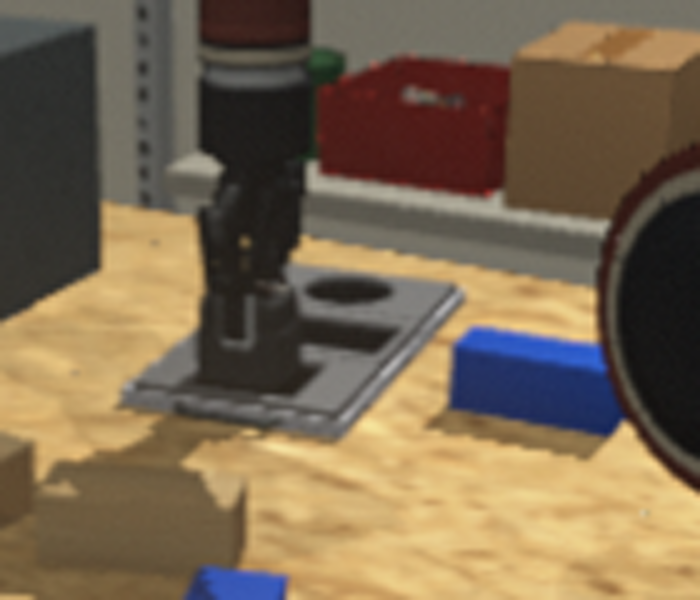

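```bash
python3 - <<'E'
from h import *
g=grab('side'); Z=lambda p:(np.array(p)+.5)/5-.5+[220,100]
print(plane(g,[Z((198,375)),Z((301,391)),Z((197,300)),Z((301,310))],.014).round(4)[:2])
print(plane(g,[Z((310,390)),Z((324,365)),Z((191,378))],.016).round(4))
a=np.radians(8);u=np.array([np.cos(a),np.sin(a)]);w=np.array([-u[1],u[0]])
print('exp bat near',[(np.array([.5078,-.1626])+s*30*u/1e3+25*w/1e3).round(4) for s in(1,-1)])
print('exp recess corners',[(np.array([.5064,-.1638])+(s*38*u+t*34.5*w)/1e3).round(4) for s,t in((-1,1),(-1,-1),(1,1))])
E
```

```text
[[ 0.5405 -0.1453  0.014 ]
 [ 0.4668 -0.1545  0.014 ]]
[[ 0.4602 -0.1546  0.016 ]
 [ 0.4734 -0.1997  0.016 ]
 [ 0.5391 -0.1339  0.016 ]]
exp bat near [array([ 0.534 , -0.1337]), array([ 0.4746, -0.142 ])]
exp recess corners [array([ 0.464 , -0.1349]), array([ 0.4736, -0.2033]), array([ 0.5392, -0.1243])]
```

Measured edges put the battery roughly centred, at most a few mm to +x. I'll correct −2 mm, then lower and release.

Request:
move_arm(
  increments=[-3, 1, 0, 0, 0, 0, 0, 2, 0, 0, 0, 0, 2, 0, 0, 0, 0, 0, 0, 0],
)

```text
time: 6.4
tool_pos: [0.5052, -0.1642, 0.0381]
tool_rot: [-0.0, 0.998, 0.069, -0.0]
contact_force: [-0.5, 0.2, -3.4]
gripper_width: 0.559
grasp_force: 63.3
```

Request:
move_arm(
  increments=[0, 0, 1, 0, 0, 0, 0, 0, 0, 0.6, 0, 0, 0, 0, 0.7, 0, 0, 0, 0, 0.8, 0, 0, 0, 0, 1, 0, 0, 0, 0, 1, 0, 0, -15, 0, 1, 0, 0, -25, 0, 1],
)

```text
time: 7.07
tool_pos: [0.5029, -0.163, 0.0745]
tool_rot: [-0.002, 0.998, 0.069, -0.003]
contact_force: [0.3, 0.3, -0.1]
gripper_width: 1.002
grasp_force: 0.0
```

Request:
move_arm(
  increments=[0, 0, -30, 0, 1, 0, 0, -30, 0, 1, 0, 0, -20, 0, 1],
)

```text
time: 7.32
tool_pos: [0.5064, -0.1647, 0.1606]
tool_rot: [0.001, 0.998, 0.069, 0.002]
contact_force: [0.7, -1.4, 0.6]
gripper_width: 0.999
grasp_force: 0.0
```

```bash
python3 d.py .443 .076 .1 18
```

```text
t 7.32 pos [ 0.5064 -0.1647  0.1606] yaw 8.0 tilt -1.0 d mm [ -29.6 -247.3   60. ] n 6.4 spin -0.175 jaw 1.0 F [ 0.7 -1.4  0.6]
```

Request:
move_arm(
  increments=[-4, -31, 0, 0, 1, -4, -31, 0, 0, 1, -4, -31, 5, 0, 1, -4, -31, 10, 0, 1, -4, -31, 15, 0, 1, -3, -31, 15, 0, 1, -3, -31, 15, 0, 1, -3, -30, 0, 0, 1],
)

```text
time: 7.98
tool_pos: [0.4396, 0.0778, 0.0941]
tool_rot: [-0.0, 0.998, 0.069, -0.003]
contact_force: [0.1, 0.0, -1.1]
gripper_width: 0.998
grasp_force: 0.0
```

Request:
move_arm(
  increments=[0, 0, 0, -0.1, 1, 0, 0, 0, -0.075, 1, 0, 0, 0, 0, 1],
)

```text
time: 8.23
tool_pos: [0.4423, 0.0771, 0.0973]
tool_rot: [0.0, 0.988, 0.158, 0.0]
contact_force: [-0.3, -0.4, 0.6]
gripper_width: 1.0
grasp_force: 0.0
```

```bash
python3 d.py .443 .076 .011 18;  python3 - <<'E'
from h import *
a=grab('side')['image'][100:260,200:360]; b=grab('top')['image'][130:230,290:410]
cv2.imwrite('pics/chk4.png',np.hstack([cv2.resize(a,(380,380)),cv2.resize(b,(420,380))]))
E
```

```text
t 8.23 pos [0.4423 0.0771 0.0973] yaw 18.1 tilt -1.0 d mm [ 0.4  1.3 86.3] n 2.2 spin 0.002 jaw 1.0 F [-0.3 -0.4  0.6]
```

View pics/chk4.png

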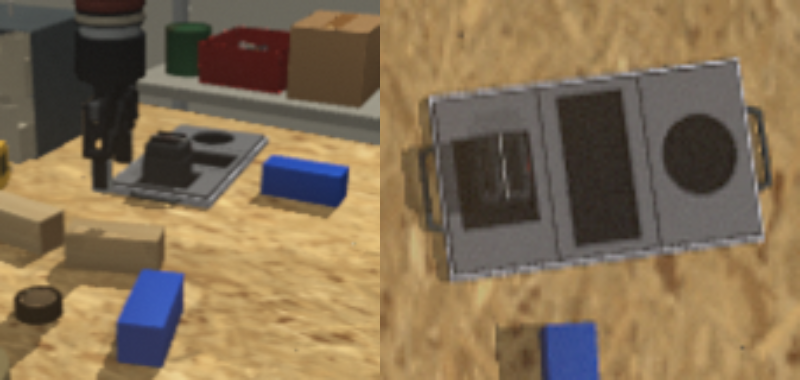

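The battery stands in its recess in both views; I'll measure it later. Gripping the block now.

Request:
move_arm(
  increments=[0, 1, 25, 0, 1, 0, 0, 25, 0, 1, 0, 0, 20, 0, 1, 0, 0, 10, 0, 1, 0, 0, 6, 0, 1, 0, 0, 0, 0, 0.6, 0, 0, 0, 0, 0.4, 0, 0, 0, 0, 0.3],
)

```text
time: 9.0
tool_pos: [0.444, 0.0754, 0.0127]
tool_rot: [0.0, 0.988, 0.156, 0.001]
contact_force: [0.3, 0.1, 0.3]
gripper_width: 0.605
grasp_force: 0.0
```

Request:
move_arm(
  increments=[0, 0, 0, 0, 0, 0, 0, 0, 0, 0, 0, 0, 0, 0, 0, 0, 0, 0, 0, 0, 0, 0, 0, 0, 0],
)

```text
time: 9.42
tool_pos: [0.4444, 0.0755, 0.0131]
tool_rot: [0.0, 0.988, 0.156, 0.002]
contact_force: [-0.1, -0.1, 6.1]
gripper_width: 0.515
grasp_force: 62.8
```

Request:
move_arm(
  increments=[0, 0, -15, 0, 0, 0, 0, -25, 0, 0, 0, 0, -30, 0, 0, 0, 0, -30, 0, 0, 0, 0, -20, 0, 0],
)

```text
time: 9.83
tool_pos: [0.4435, 0.0755, 0.1341]
tool_rot: [0.0, 0.988, 0.156, 0.001]
contact_force: [0.6, 0.3, -0.5]
gripper_width: 0.515
grasp_force: 62.1
```

```bash
python3 d.py .519 -.257 .13 8;  python3 - <<'E'
from h import *
a=grab('side')['image'][40:260,160:400]; b=grab('top')['image'][130:230,290:410]
cv2.imwrite('pics/chk5.png',np.hstack([cv2.resize(a,(414,380)),cv2.convertScaleAbs(cv2.resize(b[:, :70],(266,380)),alpha=2)]))
E
```

```text
t 9.83 pos [0.4435 0.0755 0.1341] yaw 18.0 tilt -1.0 d mm [-30.8 339.6   4.3] n 8.5 spin 0.174 jaw 0.51 F [ 0.6  0.3 -0.5]
```

View pics/chk5.png

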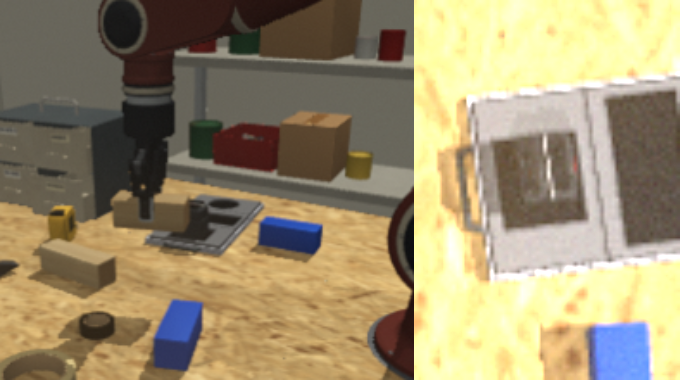

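```bash
python3 - <<'E'
from h import *
f=grab('side'); R=Rot.from_quat(np.roll(f['rotation'],-1)).as_matrix(); F=192/np.tan(np.radians(f['fov_y'])/2)
a=np.radians(18);u=np.array([np.cos(a),np.sin(a),0]);w=np.array([-u[1],u[0],0])
for s,z in((1,.121),(-1,.121),(1,.166),(-1,.166)):
    P=np.array([.4435,.0755,z])+s*.0555*u+.0225*w
    c=R.T@(P-f['eye']); q=c[:2]/c[2]; q=q*(1+f['k1']*(q@q)); px=q*F+[f['cx'],f['cy']]; print(px.round(1), ((px-[160,40])*1.725).round(1))
h=f['image'][120:185,215:285]; hsv=cv2.cvtColor(h,cv2.COLOR_BGR2HSV)
for r in (160,164,168,170,172): print(r,[int(x) for x in f['image'][r,218:280].mean(1)])
E
```

```text
[224.4 171.4] [111.  226.7]
[265.7 174.6] [182.4 232.2]
[223.6 155. ] [109.6 198.4]
[265.7 157.8] [182.4 203.3]
160 [44, 42, 41, 43, 41, 44, 63, 79, 78, 78, 77, 78, 77, 77, 78, 79, 77, 76, 78, 77, 78, 79, 59, 32, 30, 31, 28, 33, 68, 90, 83, 77, 78, 78, 77, 76, 76, 78, 76, 76, 76, 76, 75, 76, 77, 75, 76, 73, 69, 64, 65, 55, 38, 34, 37, 34, 41, 51, 55, 58, 54, 44]
164 [50, 68, 109, 137, 147, 150, 125, 86, 77, 76, 77, 77, 76, 77, 76, 76, 77, 78, 76, 77, 77, 80, 62, 32, 28, 27, 28, 32, 65, 84, 71, 70, 75, 75, 75, 77, 77, 77, 76, 77, 77, 76, 77, 76, 75, 76, 77, 74, 68, 65, 62, 48, 37, 36, 36, 36, 38, 36, 34, 35, 34, 35]
168 [150, 153, 153, 153, 155, 154, 130, 84, 69, 70, 72, 72, 71, 73, 71, 71, 71, 72, 70, 71, 71, 70, 72, 73, 75, 74, 75, 76, 77, 74, 74, 72, 72, 73, 72, 72, 74, 74, 73, 73, 73, 73, 75, 73, 73, 75, 74, 72, 67, 64, 58, 44, 38, 39, 38, 38, 39, 41, 41, 38, 39, 36]
170 [157, 159, 157, 158, 162, 168, 150, 112, 89, 80, 81, 78, 76, 74, 72, 70, 69, 68, 67, 68, 70, 66, 67, 66, 67, 67, 68, 68, 67, 70, 71, 71, 70, 70, 71, 69, 69, 71, 72, 72, 72, 72, 71, 69, 70, 70, 71, 68, 67, 58, 44, 37, 37, 37, 36, 37, 39, 37, 37, 36, 36, 37]
172 [151, 155, 156, 155, 156, 159, 162, 164, 166, 169, 173, 174, 173, 177, 177, 172, 161, 150, 145, 143, 144, 146, 148, 148, 137, 126, 124, 125, 117, 109, 107, 91, 77, 77, 74, 70, 71, 71, 69, 69, 69, 69, 69, 69, 69, 69, 70, 65, 55, 44, 38, 39, 38, 39, 38, 39, 39, 38, 38, 36, 35, 37]
```

The held block matches the centred prediction (left edge 224.2 vs 224.4, corner about 265). Carry it.

Request:
move_arm(
  increments=[-3, 28, 0, 0, 0, -3, 28, 0, 0, 0, -3, 28, 0, 0, 0, -3, 28, 0, 0, 0, -3, 28, 0, 0, 0, -3, 28, 0, 0, 0, -3, 28, 0, 0, 0, -3, 28, 0, 0, 0],
)

```text
time: 10.65
tool_pos: [0.4875, -0.1457, 0.1283]
tool_rot: [-0.001, 0.988, 0.156, -0.002]
contact_force: [0.4, 1.2, -1.8]
gripper_width: 0.515
grasp_force: 62.2
```

Request:
move_arm(
  increments=[-2, 29, 0, 0, 0, -2, 29, 0, 0, 0, -2, 29, 0, 0, 0, -1, 29, 0, 0, 0, 0, 0, 0, 0.1, 0, 0, 0, 0, 0.075, 0, 0, 0, 0, 0, 0],
)

```text
time: 11.23
tool_pos: [0.5167, -0.2572, 0.1281]
tool_rot: [-0.002, 0.998, 0.068, -0.002]
contact_force: [0.5, 0.3, -0.5]
gripper_width: 0.519
grasp_force: 62.3
```

```bash
python3 d.py .519 -.257 .024 8
```

```text
t 11.23 pos [ 0.5167 -0.2572  0.1281] yaw 7.8 tilt -1.0 d mm [  2.7   0.5 104.1] n 2.6 spin -0.003 jaw 0.52 F [ 0.5  0.3 -0.5]
```

Request:
move_arm(
  increments=[2, 0, 25, 0, 0, 0, 0, 25, 0, 0, 0, 0, 20, 0, 0, 0, 0, 15, 0, 0, 0, 0, 10, 0, 0, 0, 0, 5, 0, 0, 0, 0, 3, 0, 0, 0, 0, 0, 0, 0],
)

```text
time: 11.9
tool_pos: [0.52, -0.257, 0.0279]
tool_rot: [-0.0, 0.998, 0.07, -0.0]
contact_force: [-0.3, -0.6, -0.6]
gripper_width: 0.518
grasp_force: 62.3
```

```bash
python3 d.py .519 -.257 .023 8
```

```text
t 11.9 pos [ 0.52   -0.257   0.0279] yaw 8.0 tilt -1.0 d mm [-1.  -0.1  4.9] n 0.1 spin -0.0 jaw 0.52 F [-0.3 -0.6 -0.6]
```

Request:
move_arm(
  increments=[-1, 0, 2, 0, 0, 0, 0, 2, 0, 0, 0, 0, 0, 0, 0],
)

```text
time: 12.15
tool_pos: [0.5195, -0.2576, 0.0248]
tool_rot: [0.0, 0.998, 0.069, 0.0]
contact_force: [0.2, 0.2, -0.4]
gripper_width: 0.518
grasp_force: 62.3
```

Request:
move_arm(
  increments=[0, 0, 1, 0, 0, 0, 0, 0, 0, 0.55, 0, 0, 0, 0, 0.6, 0, 0, 0, 0, 0.7, 0, 0, 0, 0, 0.75, 0, 0, 0, 0, 0.75, 0, 0, -10, 0, 0.75, 0, 0, -25, 0, 0.75],
)

```text
time: 12.82
tool_pos: [0.5165, -0.2556, 0.0552]
tool_rot: [-0.002, 0.998, 0.069, -0.003]
contact_force: [-0.9, -0.1, -0.0]
gripper_width: 0.748
grasp_force: 0.0
```

Request:
move_arm(
  increments=[0, 0, -30, 0, 0.75, 0, 0, -30, 0, 0.75, 0, 0, -30, 0, 0.75],
)

```text
time: 13.07
tool_pos: [0.519, -0.2572, 0.1503]
tool_rot: [0.0, 0.998, 0.069, 0.0]
contact_force: [1.1, -0.4, 1.0]
gripper_width: 0.75
grasp_force: 0.0
```

```bash
python3 d.py .453 .211 .1 8
```

```text
t 13.07 pos [ 0.519  -0.2572  0.1503] yaw 8.0 tilt -1.0 d mm [  -0.6 -472.9   50.3] n 11.9 spin -0.001 jaw 0.75 F [ 1.1 -0.4  1. ]
```

Request:
move_arm(
  increments=[0, -30, -2, 0, 0.85, 0, -30, 0, 0, 0.85, 0, -30, 0, 0, 0.85, 0, -30, 0, 0, 0.85, 0, -30, 0, 0, 0.85, 0, -30, 0, 0, 0.85, 0, -30, 0, 0, 0.85, 0, -30, 0, 0, 0.85],
)

```text
time: 13.73
tool_pos: [0.4857, -0.0184, 0.1513]
tool_rot: [0.0, 0.998, 0.069, 0.001]
contact_force: [0.1, 0.5, -0.4]
gripper_width: 0.852
grasp_force: 0.0
```

Request:
move_arm(
  increments=[0, -30, 0, 0, 0.85, 0, -30, 0, 0, 0.85, 0, -30, 5, 0, 0.85, 0, -30, 10, 0, 0.85, 0, -30, 15, 0, 0.85, 0, -23, 15, 0, 0.85, 0, 0, 5, 0, 0.85, 0, 0, 0, 0, 0.85],
)

```text
time: 14.4
tool_pos: [0.4607, 0.1523, 0.0992]
tool_rot: [0.0, 0.998, 0.071, -0.001]
contact_force: [-0.3, 0.2, -1.0]
gripper_width: 0.851
grasp_force: 0.0
```

```bash
python3 d.py .453 .211 .004 8; python3 - <<'E'
from h import *
a=grab('side')['image'][90:260,180:310]; b=grab('top')['image'][130:230,290:410]
cv2.imwrite('pics/chk6.png',np.hstack([cv2.resize(a,(344,450)),cv2.convertScaleAbs(cv2.resize(b,(450,450)),alpha=1.6)]))
E
```

```text
t 14.4 pos [0.4607 0.1523 0.0992] yaw 8.1 tilt -1.0 d mm [  0.9 -59.2  95.1] n 2.8 spin 0.002 jaw 0.85 F [-0.3  0.2 -1. ]
```

View pics/chk6.png

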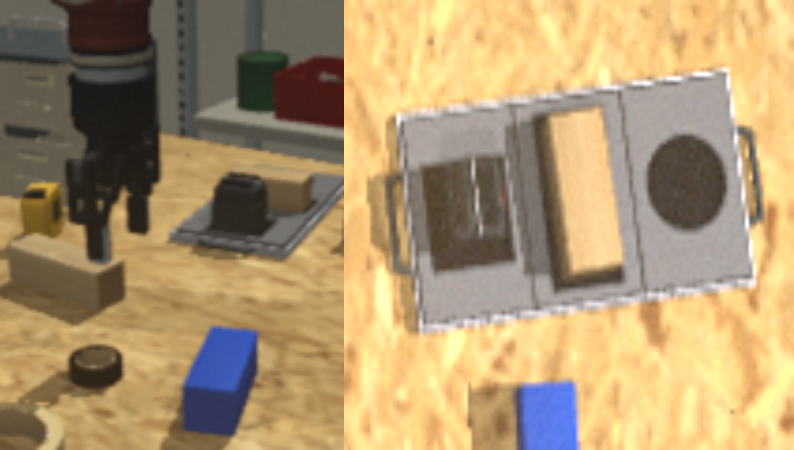

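The block lies in its recess. The arm is still 59 mm short of the tape, so I move on and descend.

Request:
move_arm(
  increments=[1, -20, 0, 0, 0.85, 0, -20, 0, 0, 0.85, 0, -19, 0, 0, 0.85, 0, 0, 25, 0, 0.85, 0, 0, 25, 0, 0.85, 0, 0, 15, 0, 0.85, 0, 0, 0, 0, 0.85],
)

```text
time: 15.08
tool_pos: [0.4533, 0.2086, 0.0329]
tool_rot: [0.001, 0.998, 0.068, -0.002]
contact_force: [-0.9, -0.6, 0.0]
gripper_width: 0.851
grasp_force: 0.0
```

```bash
python3 d.py .453 .211 .003 8
```

```text
t 15.08 pos [0.4533 0.2086 0.0329] yaw 7.9 tilt -1.0 d mm [ 0.2 -2.4 29.9] n 0.7 spin -0.003 jaw 0.85 F [-0.9 -0.6  0. ]
```

Request:
move_arm(
  increments=[0, -2, 15, 0, 0.85, 0, 0, 10, 0, 0.85, 0, 0, 5, 0, 0.85, 0, 0, 0, 0, 0.7, 0, 0, 0, 0, 0.6, 0, 0, 0, 0, 0.5, 0, 0, 0, 0, 0.4, 0, 0, 0, 0, 0.3],
)

```text
time: 15.75
tool_pos: [0.4557, 0.2124, 0.0066]
tool_rot: [-0.0, 0.998, 0.069, 0.001]
contact_force: [-0.4, -0.9, 5.2]
gripper_width: 0.56
grasp_force: 62.2
```

Request:
move_arm(
  increments=[0, 0, 0, 0, 0, 0, 0, 0, 0, 0, 0, 0, 0, 0, 0, 0, 0, 0, 0, 0],
)

```text
time: 16.08
tool_pos: [0.4557, 0.2124, 0.0066]
tool_rot: [-0.0, 0.998, 0.069, 0.001]
contact_force: [-0.5, -1.1, 6.5]
gripper_width: 0.563
grasp_force: 62.4
```

Request:
move_arm(
  increments=[0, 0, -15, 0, 0, 0, 0, -25, 0, 0, 0, 0, -30, 0, 0, 0, 0, -30, 0, 0, 0, 0, -25, 0, 0],
)

```text
time: 16.5
tool_pos: [0.4546, 0.2124, 0.1321]
tool_rot: [-0.0, 0.998, 0.069, 0.0]
contact_force: [1.0, 0.9, -0.4]
gripper_width: 0.564
grasp_force: 62.1
```

```bash
python3 d.py .532 -.350 .13 8; python3 - <<'E'
from h import *
a=grab('side')['image'][90:260,140:310]
cv2.imwrite('pics/chk7.png',cv2.resize(a,(600,600)))
E
```

```text
t 16.5 pos [0.4546 0.2124 0.1321] yaw 8.0 tilt -1.0 d mm [ -1.3 567.7   1.9] n 14.2 spin -0.001 jaw 0.56 F [ 1.   0.9 -0.4]
```

View pics/chk7.png

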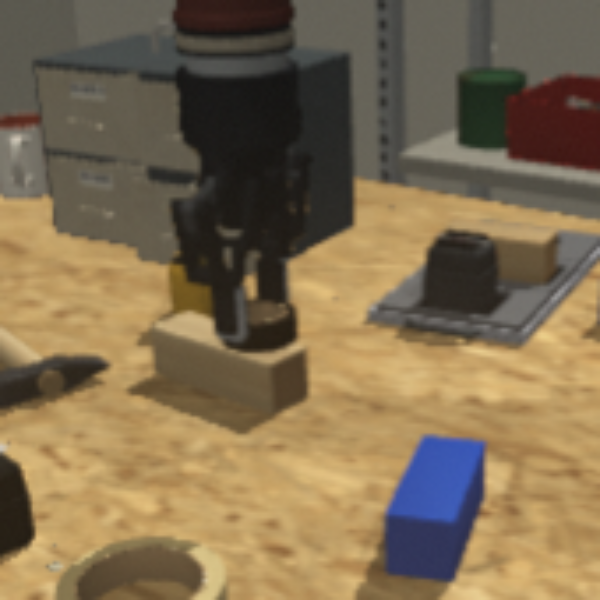

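The tape is held level and the grip looks centred. Carrying it to the tray.

Request:
move_arm(
  increments=[0, 28, 0, 0, 0, 0, 28, 0, 0, 0, 0, 28, 0, 0, 0, 0, 28, 0, 0, 0, 0, 28, 0, 0, 0, 0, 28, 0, 0, 0, 0, 28, 0, 0, 0, 0, 28, 0, 0, 0],
)

```text
time: 17.22
tool_pos: [0.4852, -0.0108, 0.1298]
tool_rot: [-0.0, 0.998, 0.069, -0.0]
contact_force: [0.5, -0.5, -1.1]
gripper_width: 0.562
grasp_force: 62.1
```

Request:
move_arm(
  increments=[0, 28, 0, 0, 0, 0, 28, 0, 0, 0, 0, 28, 0, 0, 0, 0, 28, 0, 0, 0, 0, 28, 0, 0, 0, 0, 28, 0, 0, 0, 0, 28, 0, 0, 0, 0, 28, 0, 0, 0],
)

```text
time: 17.88
tool_pos: [0.5163, -0.2326, 0.1296]
tool_rot: [-0.0, 0.998, 0.069, -0.0]
contact_force: [-0.2, 0.0, -1.5]
gripper_width: 0.562
grasp_force: 62.1
```

```bash
python3 d.py .532 -.350 .08 8
```

```text
t 17.88 pos [ 0.5163 -0.2326  0.1296] yaw 7.9 tilt -1.0 d mm [ -0.7 118.5  49.5] n 3.2 spin -0.001 jaw 0.56 F [-0.2  0.  -1.5]
```

Request:
move_arm(
  increments=[0, 24, 0, 0, 0, 0, 24, 0, 0, 0, 0, 24, 0, 0, 0, 0, 24, 0, 0, 0, -1, 22, 0, 0, 0, 0, 0, 25, 0, 0, 0, 0, 25, 0, 0, 0, 0, 20, 0, 0],
)

```text
time: 18.55
tool_pos: [0.5313, -0.3485, 0.0581]
tool_rot: [-0.001, 0.998, 0.069, -0.0]
contact_force: [-0.4, -0.9, -1.5]
gripper_width: 0.56
grasp_force: 62.1
```

```bash
python3 d.py .532 -.350 .018 8
```

```text
t 18.55 pos [ 0.5313 -0.3485  0.0581] yaw 7.9 tilt -1.0 d mm [ 0.5  1.6 40.1] n 1.0 spin -0.002 jaw 0.56 F [-0.4 -0.9 -1.5]
```

Request:
move_arm(
  increments=[0, 1, 15, 0, 0, 0, 0, 10, 0, 0, 0, 0, 6, 0, 0, 0, 0, 4, 0, 0, 0, 0, 0, 0, 0],
)

```text
time: 18.97
tool_pos: [0.5322, -0.3494, 0.0252]
tool_rot: [-0.0, 0.998, 0.069, -0.0]
contact_force: [-0.1, -0.1, -0.3]
gripper_width: 0.563
grasp_force: 62.1
```

```bash
python3 d.py .532 -.350 .018 8
```

```text
t 18.97 pos [ 0.5322 -0.3494  0.0252] yaw 8.0 tilt -1.0 d mm [-0.3  0.6  7.2] n 0.2 spin -0.001 jaw 0.56 F [-0.1 -0.1 -0.3]
```

Request:
move_arm(
  increments=[0, 0, 2, 0, 0, 0, 0, 2, 0, 0, 0, 0, 1, 0, 0, 0, 0, 0, 0, 0],
)

```text
time: 19.3
tool_pos: [0.5323, -0.3496, 0.0207]
tool_rot: [0.0, 0.998, 0.069, 0.0]
contact_force: [1.0, -1.2, -1.4]
gripper_width: 0.561
grasp_force: 62.1
```

Request:
move_arm(
  increments=[0, 0, 1, 0, 0, 0, 0, 1, 0, 0, 0, 0, 0, 0, 0],
)

```text
time: 19.55
tool_pos: [0.532, -0.3494, 0.0182]
tool_rot: [-0.0, 0.998, 0.069, -0.0]
contact_force: [0.1, 0.4, -0.7]
gripper_width: 0.562
grasp_force: 62.1
```

Release, then lift slowly and clear.

Request:
move_arm(
  increments=[0, 0, 0, 0, 0.6, 0, 0, 0, 0, 0.65, 0, 0, 0, 0, 0.7, 0, 0, 0, 0, 0.75, 0, 0, 0, 0, 0.75, 0, 0, -5, 0, 0.75, 0, 0, -15, 0, 0.75, 0, 0, -25, 0, 0.75],
)

```text
time: 20.22
tool_pos: [0.5303, -0.3481, 0.0616]
tool_rot: [-0.002, 0.998, 0.069, -0.002]
contact_force: [0.3, 0.0, 0.4]
gripper_width: 0.751
grasp_force: 0.0
```

Request:
move_arm(
  increments=[0, 0, -30, 0, 0.75, 0, 0, -30, 0, 0.75, 0, 0, -30, 0, 0.75, -20, 20, -20, 0, 0.75, -20, 20, 0, 0, 0.75, -20, 20, 0, 0, 0.75, -20, 20, 0, 0, 0.75, -20, 20, 0, 0, 0.75],
)

```text
time: 20.88
tool_pos: [0.4463, -0.4635, 0.1755]
tool_rot: [0.001, 0.998, 0.07, 0.001]
contact_force: [-0.3, -0.6, 0.1]
gripper_width: 0.752
grasp_force: 0.0
```

Request:
move_arm(
  increments=[-20, 25, 0, 0, 0.75, -20, 25, 0, 0, 0.75, -20, 25, 0, 0, 0.75, -20, 25, 0, 0, 0.75, 0, 0, 0, 0, 0.75, 0, 0, 0, 0, 0.75],
)

```text
time: 21.38
tool_pos: [0.3806, -0.5738, 0.1747]
tool_rot: [0.001, 0.998, 0.068, 0.0]
contact_force: [-0.0, -0.4, 0.4]
gripper_width: 0.749
grasp_force: 0.0
```

```bash
python3 - <<'E'
from h import *
f=grab('top'); b=f['image'][145:210,295:405]; s=grab('side')['image'][140:200,240:320]
cv2.imwrite('pics/fin.png',np.vstack([cv2.convertScaleAbs(cv2.resize(b,(660,390),interpolation=cv2.INTER_CUBIC),alpha=2.2),cv2.copyMakeBorder(cv2.convertScaleAbs(cv2.resize(s,(280,210),interpolation=cv2.INTER_CUBIC),alpha=1.8),0,0,0,380,0)]))
print(manip.state()['tool_pos'])
E
```

```text
[ 0.38187518 -0.57205358  0.17422224]
```

View pics/fin.png

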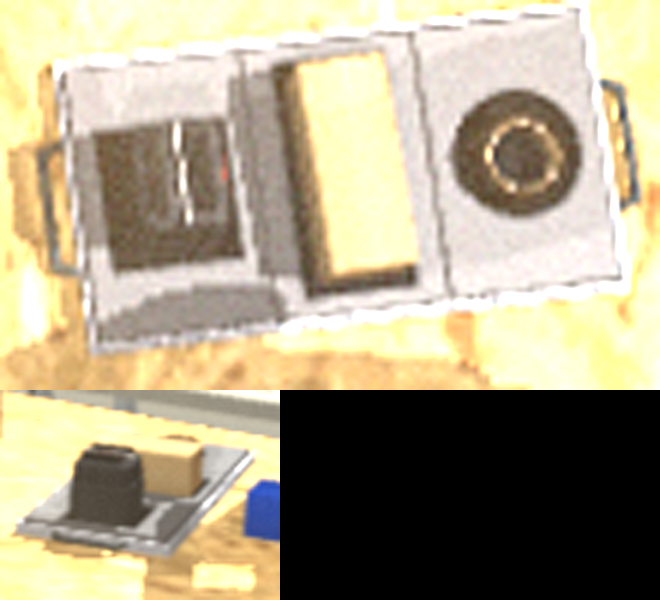

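The final view shows all three in their recesses. Numeric check of the centres:

```bash
python3 - <<'E'
from h import *
f=grab('top'); Z=lambda p:(np.array(p)+.5)/6-.5+[295,145]
print('tape',plane(f,Z((523,155)),.029)[0].round(4),'want .532 -.350')
B=plane(f,[Z(p) for p in((297,68),(388,52),(416,265),(330,280))],.055)[:,:2]; print('blk',B.mean(0).round(4),np.linalg.norm(B-np.roll(B,1,0),axis=1).round(3),'want .519 -.257')
print('bat label',plane(f,[Z((176,125)),Z((188,222)),Z((225,165))],.068).round(4).tolist(),'want .506 -.164')
# original label and latch in the first picture, in the grasp frame (same camera)
W=lambda p:(np.array(p)+.5)/7-.5+[185,130]
L=plane(f,[W((112,65)),W((138,150)),W((183,103))],.058)[:,:2]-[.592,.2088]
a=np.radians(-12); print('label expected', (L@np.array([[np.cos(a),-np.sin(a)],[np.sin(a),np.cos(a)]]).T+[.506,-.164]).round(4).tolist())
t=cv2.imread('pics/top0.png'); d=cv2.absdiff(t,f['image']).max(2)
for n,b in(('battery_l',(140,128,175,162)),('tape_l',(136,180,174,216)),('block_long',(238,122,258,170))): x0,y0,x1,y1=b; print(n,d[y0:y1,x0:x1].mean().round(1),d[y0:y1,x0:x1].max())
E
```

```text
tape [ 0.529  -0.3497  0.029 ] want .532 -.350
blk [ 0.5171 -0.2572] [0.111 0.048 0.112 0.045] want .519 -.257
bat label [[0.534, -0.1619, 0.068], [0.4842, -0.168, 0.068], [0.5138, -0.1869, 0.068]] want .506 -.164
label expected [[0.5293, -0.1581], [0.489, -0.1629], [0.506, -0.1862]]
battery_l 7.1 18
tape_l 8.5 37
block_long 9.1 16
```

All three are within about 5 mm of their recess centres and the twins have not moved. Handing in.

```bash
python3 -c "
from plant import manip
print(manip.job_done())"
```

```text
the job is handed in; nothing more can be done
None
```

I handed the job in with the smaller battery, shorter offcut and smaller tape roll in their recesses, each measured within about 5 mm of centre; the three bigger twins look unmoved, and the hand-in returned no verdict.

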